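# Reset the polariser of a glassblower's strain viewer

### The job

Draw the polariser mount out of the strain viewer by its upright handle until its dial is clear of the glass roof and let go, then turn the black ring until the scale reads 60 degrees against the white index line. Then take the handle again and slide the mount back into the viewer fully home, let go, and leave the glassware around it alone.

Things in the scene. Friction and masses are not known exactly. Their poses are not given: they have to be found in the camera images.
- bay: the strain viewer, fixed (all sizes in mm): a low grey tunnel 150 wide, 140 deep, 84 high, closed at the back (lamp box behind, to y = +129). Clear roof, underside 77 up, so the dial cannot be turned in there. Origin on the bench, mid-tunnel; y points inwards to the back, x across, z up. Inside 126 wide (the mount has 3 play each side), floor = bench. Yaw within 0.3 rad.
- mouth (a point): middle of the viewer's open mouth, on the bench, 70 from the viewer's origin towards its -y; same axes as the viewer. Two flared steel lead-in guides, 30 high, one each side, widen the way from 126 at the mouth to about 148 at 26 in front of it.
- ring_center (a point): on the loose polariser mount (about 0.8 kg, slides flat on the bench): centre of the black knurled ring gripped to turn the dial, on the dial's axis, 33 up. Ring 56 diameter, 18 to 49 above the bench, amber window on top. Mount's axes (not turning with the dial): y to the viewer's back, handle towards -y. Fully home, this lies above the viewer's origin, plate against the back; it starts 10 to 30 short.
- handle (a point): centre of the mount's upright aluminium handle, a block 14 thick (x), 60 long (y), from 12 to 54 above the bench; this point is 33 up and 112 from the dial's axis towards -y. Same axes as ring_center. Pinch it from above across the 14. It stands on a tongue 44 wide of the mount's dark steel base plate (120 x by 130 y by 12 high, centred on the dial; tongue to y = -145).
- index_line (a point): middle of the white index line, 22 long, fixed on the mount between dial and handle, 67 from the dial's axis towards -y, 17.5 up. Same axes as ring_center.
- zero_line (a point): on the aluminium scale disc (110 diameter, top 18 above the bench), 50 from the axis, on the 0 line; turns with the dial. Black lines every 10 degrees over one half only, 0 to 180; those at 0, 30, 60 ... 180 are longer. A round black dot beside the 0 line, on the side without lines, marks 0. From 0 the readings grow clockwise round the disc, seen from above.
- dial (a joint): the scale reading at the index line, in rad (60 degrees = 1.047), 0 to 3.142 between stops; grows as the ring is turned anticlockwise seen from above (so the reading falls when turned clockwise). Starts between 100 and 150 degrees; 0.05 N m of friction, stays where it is left.
- flask_mid (a point): a conical glass flask, 82 diameter, 120 high, loose, a bystander; point on its axis 60 up
- jar_mid (a point): an amber glass jar, 68 diameter, 85 high, loose, a bystander; point on its axis 42 up
- beaker_mid (a point): an open glass beaker, 72 diameter, 85 high, loose, a bystander; point on its axis 42 up
There are look-alikes about, which are no part of the job. Of the things like the part that bears ring_center, leave any that is green, pink or turquoise; of the rest the larger one is meant.

How it is judged:
By the outcome, as a careful person would: the job done as asked, in the order asked, and still so for the second after the job is handed in, with the robot touching nothing.
It also fails if it takes over 67 s, if anything falls off the work surface, if the arm or the gripper's body presses on something with over 40 N, if the wrist force passes 120 N, or if a joint passes its speed limit or range.

### The arm

A 6-joint arm with a two-finger parallel gripper is mounted at the origin on the work surface. World frame = base frame: x ahead of the robot, y to its left, z up, the work surface at z = 0. Lengths are in m, angles in degrees, forces in N, time in s.
With the tool pointing down it reaches from about 0.4 to 0.825 m from the base axis. Payload 7 kg.
Tool frame: the origin (TCP) lies midway between the tips of the shut fingers; the grasp point (between the pads) lies r.grip_depth behind it (r.grip_depth is the distance from the TCP to the grasp point, in m); z points along the fingers, y is the direction in which the jaws open and shut (so a half turn about z gives the same grasp; the last joint's range is limited). The gripper opens to 88 mm and grips with 3 to 60 N. Pads are 19 mm wide; open, the fingers measure 130 mm over their backs; the gripper's body (78 mm by 193 mm) begins 47 mm behind the grasp point.
Start: joints at [-53.623, 20.546, 0.682, 0, -70.136, -16.507], TCP at [0.229, -0.635, 0.227] pointing down, gripper open.
Joint ranges: [-176.03, 176.03], [-82.01, 121.73], [-58.28, 71.71], [-173.87, 95.51], [-174.79, -0.11], [-173.66, 173.66]. Speed limits (degrees/s): [136.94, 136.94, 172.46, 180, 180, 180].

### API

Orientations are given as [roll, pitch, yaw] about the fixed x, y, z axes, in that order (R = Rz(yaw) Ry(pitch) Rx(roll)).
In Python, from plant import r, imaging, close_job gives the robot as it stands.
- The arm moves only by the tool step_arm, never from a script. Its argument "commands" is a list of rows, each a list of 2 entries, a list of its own where there are three numbers: the shift along the tool's x, y, z in mm, then the turn about the tool's z in degrees. In form: [[[x, y, z], twist], ...]. A call has 1 to 20 rows; each row shifts and turns the commanded pose from where the row before left it, along the tool's axes as they then stand; what a row does not reach is not made up. A row lasts 1/8 s, in which the tool goes at most 62.5 mm and 10.7 degrees, less where a joint would pass 70% of its speed; a pose out of reach is approached as far as the arm can. A call with a gripper value outside its range is refused whole. "gripper" is the closure, from 0 (fully open) to 1 (shut), set as the call begins (left out, the last holds). The fingers move at their own pace and stop on an object; "grip_force" is the grip in N (left out, the last holds). Time passes only in rows, so rows that do not move let the fingers close. It gives the time, the measured TCP pose, the force and the opening at its end, in the units of the state.
- r.get_state(): the state, without advancing time (a new reading comes with each control period).
- imaging.capture(name): name is "scene" or "top"; returns a dict with "img" (420x560x3 uint8, red, green, blue), "z_map" (420x560 float32, m along the optical axis (not along the pixel's ray), 0 where there is no reading), "vfov" (degrees; the focal length in pixels is half the picture's height over the tangent of half this angle, whatever the lens; pixels are square), "cx", "cy" (the principal point, pixels), "D" ([k1, k2, p1, p2, k3] as OpenCV has them; the pictures are not rectified), "extrinsics" (4x4, takes a point from camera to world coordinates). Camera axes: x right, y down, z forward; pixel columns grow to the right and rows downward; lengths in m; the calibration is good to about 2 mm. A picture is of the moment at which its call begins.
- close_job(): hands the job in, once; it reports no verdict.
The state is a dict: "time_s": time; "joints": joint angles; "qd": joint speeds; "joint_torque": joint torques, N m; "tcp_pos": TCP position; "eef_rot": TCP orientation; "contact_force": force on the tool from outside, world axes, zero at the start; "moment": the same for the moment, N m; "gripper_width": finger opening in m.
Only numpy, scipy, OpenCV 4.12 (cv2) and the standard library are available. Lean on these libraries where they do the work, as an engineer would, in place of code of your own. Each camera call takes 0.05 s, during which the arm holds its last target.

## Working session

There is one attempt and no reset: what is moved stays moved. The work goes in short steps, Python scripts to look and compute and a tool call to move; the robot and the scene stay as the last step left them, time stands still between calls to the robot, and variables do not carry over. Pictures are saved under pics/ and viewed, and the job is handed in when it is done.

Besides the shell and the picture viewer there is one more tool, called after "Emit:" by a JSON object that holds its "api" and its "payload". step_arm: Moves the arm, as the interface text tells. Its arguments: {"type":"object","properties":{"commands":{"type":"array","items":{"type":"array"}},"gripper":{"type":"number"},"grip_force":{"type":"number"}},"required":["commands"]}

```bash
mkdir -p pics; cat > h.py <<'E'
import numpy as np, cv2, pickle
from plant import r, imaging, close_job
def cap(n,save=None):
    d=imaging.capture(n)
    if save: cv2.imwrite('pics/'+save,cv2.cvtColor(d['img'],cv2.COLOR_RGB2BGR))
    h=d['img'].shape[0]; f=h/2/np.tan(np.radians(d['vfov'])/2)
    d['K']=np.array([[f,0,d['cx']],[0,f,d['cy']],[0,0,1]]); d['D']=np.array(d['D'],float); d['E']=np.array(d['extrinsics'])
    return d
def onz(d,uv,z):
    uv=np.array(uv,float).reshape(-1,1,2)
    n=cv2.undistortPoints(uv,d['K'],d['D']).reshape(-1,2)
    v=np.c_[n,np.ones(len(n))]@d['E'][:3,:3].T; o=d['E'][:3,3]
    return o+v*((z-o[2])/v[:,2])[:,None]
def proj(d,P):
    P=np.array(P,float).reshape(-1,3); R=d['E'][:3,:3]; t=d['E'][:3,3]
    q=(P-t)@R
    return cv2.projectPoints(q.reshape(-1,1,3),np.zeros(3),np.zeros(3),d['K'],d['D'])[0].reshape(-1,2)
def cloud(d):
    h,w=d['z_map'].shape; u,v=np.meshgrid(np.arange(w),np.arange(h))
    n=cv2.undistortPoints(np.stack([u,v],-1).reshape(-1,1,2).astype(float),d['K'],d['D']).reshape(h,w,2)
    P=np.dstack([n,np.ones((h,w))])*d['z_map'][...,None]
    return P@d['E'][:3,:3].T+d['E'][:3,3]
E
python3 - <<'E'
from h import *
for n in('scene','top'):
    d=cap(n,n+'0.png'); print(n,d['vfov'],d['cx'],d['cy'],d['D'],d['E'].round(3).tolist())
    pickle.dump(d,open(n+'0.pkl','wb'))
print(r.get_state(), r.grip_depth)
E
```

```text
scene 54.32794772312835 281.23601418966894 206.90475010656675 [-0.08713086  0.          0.          0.          0.        ] [[0.653, 0.554, -0.517, 1.129], [0.758, -0.475, 0.447, -0.493], [0.002, -0.683, -0.73, 0.932], [0.0, 0.0, 0.0, 1.0]]
top 47.901427882638245 273.2648321899576 213.3943045541278 [-0.05908763  0.          0.          0.          0.        ] [[-0.016, -0.998, 0.061, 0.428], [-1.0, 0.016, 0.003, 0.033], [-0.004, -0.061, -0.998, 1.322], [0.0, 0.0, 0.0, 1.0]]
{'time_s': 0.1, 'joints': array([-5.36219256e+01,  2.05872763e+01,  6.40009178e-01, -1.71309138e-02,
       -7.01361993e+01, -1.65075668e+01]), 'qd': array([-0.04502228, -0.13830823,  0.18012475,  0.07341702,  0.05705778,
       -0.01447181]), 'joint_torque': array([-4.54158826e-04, -5.84162521e+01,  2.93749273e+01,  7.01536685e+00,
        1.01467530e-02, -9.03086902e-05]), 'tcp_pos': array([ 0.22926369, -0.63441542,  0.22572639]), 'eef_rot': array([ 1.79915397e+02, -8.27710155e-03, -1.60135319e+02]), 'contact_force': array([-0.70964942, -0.8927174 , -1.19565175]), 'moment': array([-0.0046962 , -0.00569584,  0.01653278]), 'gripper_width': 0.08753982864569022} 0.0188
```

View pics/scene0.png

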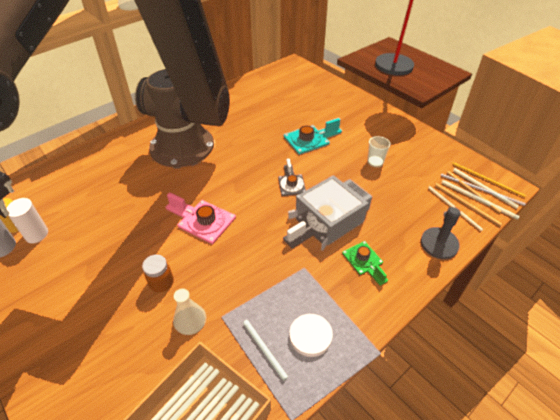

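View pics/top0.png

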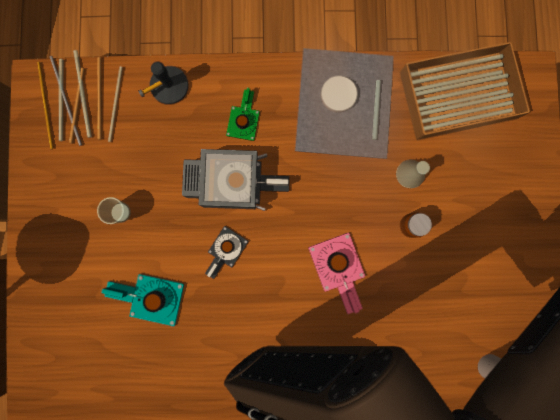

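The viewer is at top (230,180), with the mount's handle to the right at (275,183). The small grey look-alike is at (227,247). The flask is at (412,173), the jar at (420,225) and the beaker at (113,210).

```bash
python3 - <<'E'
from h import *
d=pickle.load(open('top0.pkl','rb'))
im=d['img'][135:275,170:310]; im=cv2.resize(im,None,fx=4,fy=4,interpolation=cv2.INTER_CUBIC)
cv2.imwrite('pics/c1.png',im[...,::-1])
d2=pickle.load(open('scene0.pkl','rb'))
im=d2['img'][150:260,260:390]; im=cv2.resize(im,None,fx=5,fy=5,interpolation=cv2.INTER_CUBIC)
cv2.imwrite('pics/c2.png',im[...,::-1])
C=cloud(d)
m=(C[...,2]>0.01)&(d['z_map']>0)
for (u,v) in [(277,182),(286,182),(268,182),(230,180),(191,180),(206,150),(206,205),(255,150),(255,205),(237,180),(227,247),(280,193)]:
    print((u,v),C[v,u].round(4))
E
```

```text
(277, 182) [0.5907 0.0257 0.0532]
(286, 182) [0.5902 0.0015 0.0537]
(268, 182) [0.5905 0.05   0.0578]
(230, 180) [0.594  0.1497 0.085 ]
(191, 180) [0.599  0.2571 0.061 ]
(206, 150) [0.6749 0.2125 0.0859]
(206, 205) [0.5291 0.2139 0.0825]
(255, 150) [0.689  0.0861 0.0027]
(255, 205) [0.5287 0.0856 0.0618]
(237, 180) [0.594  0.1314 0.0822]
(227, 247) [0.4176 0.1637 0.0421]
(280, 193) [0.566  0.0175 0.0025]
```

View pics/c1.png

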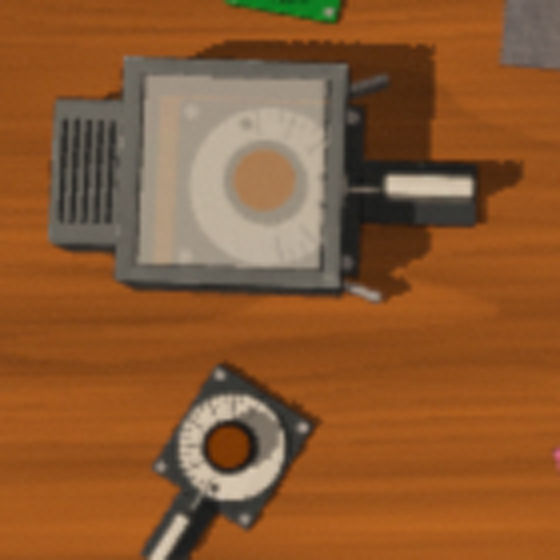

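View pics/c2.png

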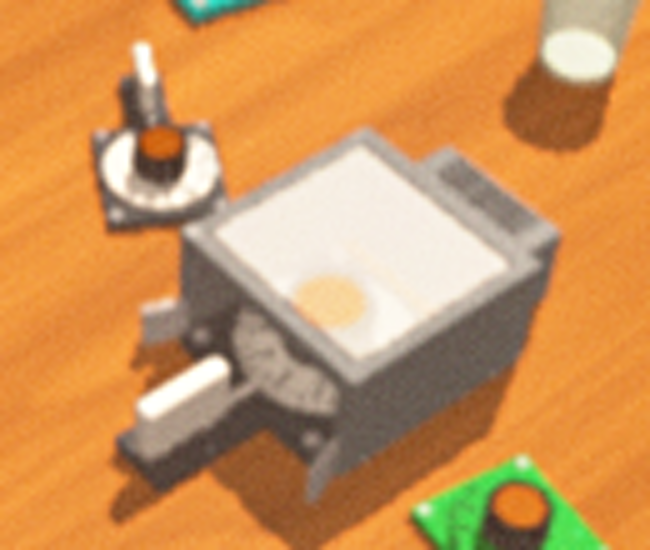

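```bash
cat >> h.py <<'E'
def rect(d,mask,z,roi):
    m=np.zeros(mask.shape,np.uint8); x0,y0,x1,y1=roi; m[y0:y1,x0:x1]=mask[y0:y1,x0:x1]
    n,l,s,c=cv2.connectedComponentsWithStats(m)
    k=1+np.argmax(s[1:,4]); cs,_=cv2.findContours((l==k).astype(np.uint8),0,1)
    c=max(cs,key=cv2.contourArea).reshape(-1,2)
    P=onz(d,c,z)[:,:2]*1000
    return s[k],cv2.minAreaRect(P.astype(np.float32)),cv2.boxPoints(cv2.minAreaRect(P.astype(np.float32))).round(1).tolist()
E
python3 - <<'E'
from h import *
d=pickle.load(open('top0.pkl','rb')); C=cloud(d); im=d['img'].astype(int)
print('roof',rect(d,(C[...,2]>0.074)&(d['z_map']>0),0.084,(180,130,265,220)))
print('lamp',rect(d,(C[...,2]>0.045)&(d['z_map']>0),0.084,(180,130,265,220)))
b=(im.min(2)>150)
print('handle',rect(d,b,0.054,(262,165,300,200)))
for o in('flask',(395,155,435,190)),('jar',(400,205,440,245)),('beaker',(90,190,135,230)):
    u0,v0,u1,v1=o[1]; Q=C[v0:v1,u0:u1].reshape(-1,3); Q=Q[(Q[:,2]>0.02)&(Q[:,2]<.2)]; print(o[0],Q.min(0),Q.max(0))
E
```

```text
roof (array([ 199,  149,   58,   59, 3163], dtype=int32), ((600.4256591796875, 156.34982299804688), (149.71603393554688, 150.9739532470703), 87.14013671875), [[521.2999877929688, 85.4000015258789], [672.0999755859375, 77.80000305175781], [679.5999755859375, 227.3000030517578], [528.7999877929688, 234.89999389648438]])
lamp (array([ 182,  149,   76,   59, 3845], dtype=int32), ((600.5629272460938, 178.4463348388672), (195.6153564453125, 152.86659240722656), 87.04656982421875), [[519.2000122070312, 84.69999694824219], [671.9000244140625, 76.80000305175781], [681.9000244140625, 272.20001220703125], [529.2999877929688, 280.1000061035156]])
handle (array([267, 179,  21,   5,  72], dtype=int32), ((593.29052734375, 25.71263885498047), (54.24213409423828, 10.328693389892578), 83.8481674194336), [[585.2000122070312, -0.699999988079071], [595.5, -1.7999999523162842], [601.2999877929688, 52.099998474121094], [591.0999755859375, 53.20000076293945]])
flask [ 0.57782297 -0.38146541  0.0200038 ] [ 0.65117285 -0.31074925  0.12623672]
jar [ 0.43604352 -0.37854372  0.02036946] [ 0.5023282  -0.31333612  0.09252702]
beaker [0.48510177 0.43189905 0.02012633] [0.55455737 0.50369013 0.09234787]
```

```bash
cat >> h.py <<'E'
from scipy.spatial.transform import Rotation as Ro
def go(x,y,z,yaw=None):
    s=r.get_state(); R=Ro.from_euler('xyz',s['eef_rot'],degrees=True).as_matrix()
    dl=R.T@(np.array([x,y,z])-s['tcp_pos'])*1000
    tw=None if yaw is None else -((yaw-s['eef_rot'][2]+180)%360-180)
    print('t',s['time_s'],'tcp',s['tcp_pos'].round(4),'rot',s['eef_rot'].round(2),'tool-shift mm',dl.round(1),'twist',tw)
E
python3 - <<'E'
from h import *
go(.5927,.0137,.15,-92.9)
E
```

```text
t 0.1 tcp [ 0.2293 -0.6344  0.2257] rot [ 1.7992e+02 -1.0000e-02 -1.6014e+02] tool-shift mm [-562.1  485.9   76.4] twist -67.23531884450043
```

Emit:
{"api": "step_arm", "payload": {"commands": [[[-28,24,0],0],[[-28,24,0],0],[[-28,24,0],0],[[-28,24,0],0],[[-28,24,0],0],[[-28,24,0],0],[[-28,24,0],0],[[-28,24,0],0],[[-28,24,0],0],[[-28,24,0],0],[[-28,24,0],0],[[-28,24,0],0],[[-28,24,0],0],[[-28,24,0],0],[[-28,24,0],0],[[-28,24,0],0],[[-28,24,0],0],[[-28,24,0],0],[[-28,24,0],0],[[-28,24,0],0]], "gripper": 0}}

```text
time_s: 2.6
tcp_pos: [0.5932, 0.0081, 0.2262]
eef_rot: [180.0, -0.0, -160.1]
contact_force: [0.2, -0.0, -0.3]
gripper_width: 0.0873
```

Emit:
{"api": "step_arm", "payload": {"commands": [[[0,0,0],-10],[[0,0,0],-10],[[0,0,0],-10],[[0,0,0],-10],[[0,0,0],-10],[[0,0,0],-10],[[0,0,0],-7.2],[[0,0,0],0],[[0,0,0],0]]}}

```text
time_s: 3.72
tcp_pos: [0.5928, 0.007, 0.2264]
eef_rot: [180.0, -0.0, -93.1]
contact_force: [0.9, 0.8, -0.6]
gripper_width: 0.0878
```

```bash
python3 - <<'E'
from h import *
go(.5927,.0137,.12,-92.9)
E
```

```text
t 3.725 tcp [0.5928 0.007  0.2264] rot [179.98  -0.   -93.09] tool-shift mm [ -6.7   0.4 106.4] twist -0.1906668977010213
```

Emit:
{"api": "step_arm", "payload": {"commands": [[[-2,0,25],0],[[-2,0,25],0],[[-2,0,25],0],[[0,0,25],0],[[0,0,20],0],[[0,0,10],0],[[0,0,0],0]]}}

```text
time_s: 4.6
tcp_pos: [0.5929, 0.0128, 0.0961]
eef_rot: [179.9, -0.0, -93.0]
contact_force: [-0.5, 0.2, -0.1]
gripper_width: 0.0877
```

```bash
python3 - <<'E'
from h import *
d=cap('scene'); d2=cap('top')
a=cv2.resize(d['img'][130:260,240:390],None,fx=4,fy=4,interpolation=2)
cv2.imwrite('pics/s1.png',a[...,::-1])
cv2.imwrite('pics/t1.png',d2['img'][...,::-1])
go(.5927,.0137,.0212,-92.9)
E
```

```text
t 4.7 tcp [0.5937 0.013  0.0973] rot [-1.7995e+02  1.0000e-02 -9.2950e+01] tool-shift mm [-0.6  1.1 76.1] twist -0.04666483189299697
```

View pics/s1.png

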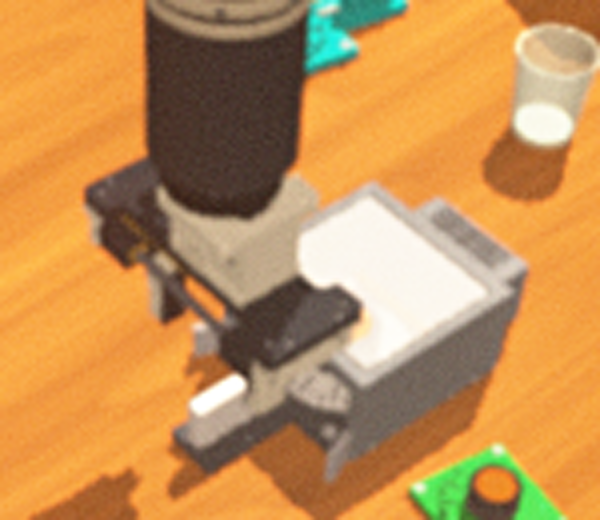

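The open fingers straddle the handle, whose bright top is at about (218,396) in the enlarged crop. They are clear of the viewer, so I'm lowering and gripping.

Emit:
{"api": "step_arm", "payload": {"commands": [[[0,0,15],0],[[0,0,20],0],[[0,0,20],0],[[0,0,15],0],[[0,0,5],0],[[0,0,0],0],[[0,0,0],0]]}}

```text
time_s: 5.58
tcp_pos: [0.5938, 0.0131, 0.0222]
eef_rot: [-179.9, 0.0, -92.9]
contact_force: [-1.2, -0.1, 0.7]
gripper_width: 0.0875
```

Emit:
{"api": "step_arm", "payload": {"commands": [[[0,0,0],0],[[0,0,0],0],[[0,0,0],0],[[0,0,0],0],[[0,0,0],0],[[0,0,0],0],[[0,0,0],0],[[0,0,0],0],[[0,0,0],0],[[0,0,0],0],[[0,0,0],0],[[0,0,0],0]], "gripper": 1, "grip_force": 20}}

```text
time_s: 7.08
tcp_pos: [0.5928, 0.0129, 0.0215]
eef_rot: [180.0, -0.0, -92.9]
contact_force: [-3.3, 0.6, 2.8]
gripper_width: 0.0137
```

Emit:
{"api": "step_arm", "payload": {"commands": [[[4,0,0],0],[[7,0,0],0],[[9,0,0],0],[[10,0,0],0],[[10,0,0],0],[[10,0,0],0],[[10,0,0],0],[[10,0,0],0],[[10,0,0],0]]}}

```text
time_s: 8.2
tcp_pos: [0.589, -0.0677, 0.0215]
eef_rot: [180.0, -0.0, -92.9]
contact_force: [-0.2, 3.3, -1.7]
gripper_width: 0.014
```

Emit:
{"api": "step_arm", "payload": {"commands": [[[10,0,0],0],[[10,0,0],0],[[10,0,0],0],[[10,0,0],0],[[10,0,0],0],[[10,0,0],0],[[10,0,0],0],[[10,0,0],0],[[8,0,0],0],[[5,0,0],0],[[0,0,0],0],[[0,0,0],0]]}}

```text
time_s: 9.7
tcp_pos: [0.5843, -0.1603, 0.0216]
eef_rot: [180.0, -0.0, -92.9]
contact_force: [-1.0, -2.2, -2.3]
gripper_width: 0.014
```

Emit:
{"api": "step_arm", "payload": {"commands": [[[0,0,0],0],[[0,0,0],0],[[0,0,0],0],[[0,0,0],0],[[0,0,0],0],[[0,0,0],0],[[0,0,0],0]], "gripper": 0}}

```text
time_s: 10.58
tcp_pos: [0.5844, -0.1598, 0.0215]
eef_rot: [180.0, 0.0, -92.9]
contact_force: [0.1, -0.8, -1.0]
gripper_width: 0.078
```

Emit:
{"api": "step_arm", "payload": {"commands": [[[0,0,-15],0],[[0,0,-25],0],[[0,0,-25],0],[[0,0,-25],0],[[60,0,-10],0],[[60,0,0],0],[[60,0,0],0],[[0,0,0],0]]}}

```text
time_s: 11.58
tcp_pos: [0.5743, -0.3436, 0.1223]
eef_rot: [-180.0, -0.0, -93.2]
contact_force: [-0.3, 0.3, 1.2]
gripper_width: 0.0877
```

```bash
python3 - <<'E'
from h import *
d=cap('scene','s2.png'); d2=cap('top','t2.png')
pickle.dump(d,open('s2.pkl','wb'));pickle.dump(d2,open('t2.pkl','wb'))
go(.5927,.0137,.0212,-92.9)
E
```

```text
t 11.675 tcp [ 0.5748 -0.3405  0.1222] rot [-179.98   -0.    -93.04] tool-shift mm [-354.6    0.9  101. ] twist -0.14117391947863211
```

View pics/t2.png

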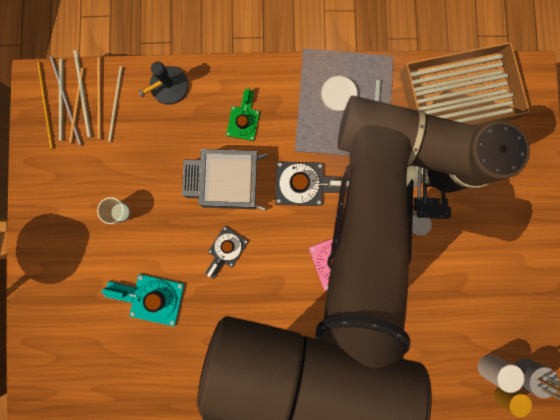

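View pics/s2.png

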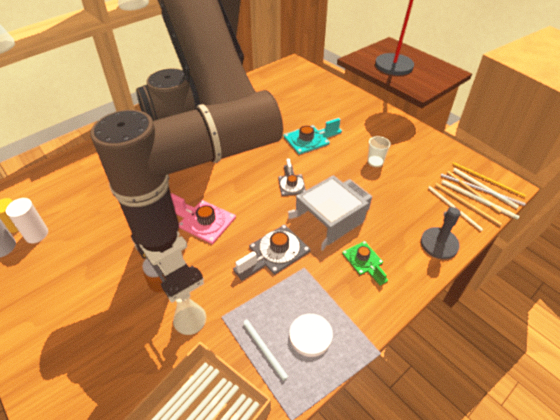

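The dial is out, with its ring at top (300,182), clear of the viewer. My retreat went lower and closer to the flask than I meant it to, so I'm going straight up first and then checking that the flask hasn't moved.

Emit:
{"api": "step_arm", "payload": {"commands": [[[0,0,-15],0],[[0,0,-30],0],[[0,0,-35],0],[[0,0,-20],0],[[0,0,0],0]]}}

```text
time_s: 12.3
tcp_pos: [0.5767, -0.3387, 0.2253]
eef_rot: [-179.7, -0.1, -92.8]
contact_force: [-0.2, 0.6, -0.8]
gripper_width: 0.088
```

```bash
python3 - <<'E'
from h import *
d0=pickle.load(open('scene0.pkl','rb')); d=cap('scene','s3.png'); d2=pickle.load(open('t2.pkl','rb'))
a=np.hstack([x['img'][280:345,130:230] for x in(d0,d)])
cv2.imwrite('pics/fl.png',cv2.resize(a,None,fx=4,fy=4,interpolation=2)[...,::-1])
im=d2['img'][150:215,260:350]; cv2.imwrite('pics/dial.png',cv2.resize(im,None,fx=8,fy=8,interpolation=2)[...,::-1])
E
```

```text
(no output)
```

View pics/fl.png

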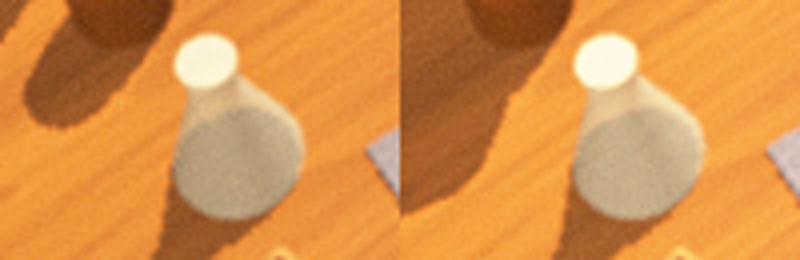

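View pics/dial.png

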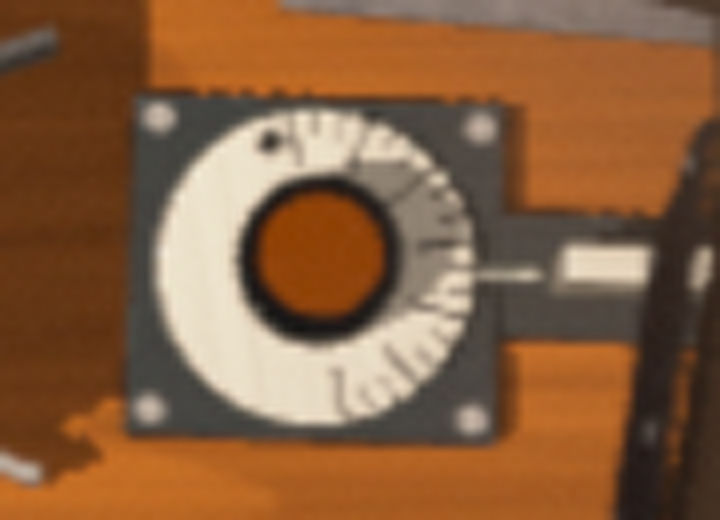

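```bash
cat >> h.py <<'E'
def dialmeas(d,roi,save=None):
    im=d['img'].astype(int); x0,y0,x1,y1=roi
    sub=np.zeros(im.shape[:2],np.uint8)
    hsv=cv2.cvtColor(d['img'],cv2.COLOR_RGB2HSV)
    sub[y0:y1,x0:x1]=((hsv[...,1]<75)&(hsv[...,2]>95))[y0:y1,x0:x1]
    sub=cv2.morphologyEx(sub,cv2.MORPH_OPEN,np.ones((3,3),np.uint8))
    n,l,s,c=cv2.connectedComponentsWithStats(sub); k=1+np.argmax(s[1:,4])
    cs,_=cv2.findContours((l==k).astype(np.uint8),0,1); c=cv2.convexHull(max(cs,key=cv2.contourArea)).reshape(-1,2)
    P=onz(d,c,.018)[:,:2]*1000
    (cx,cy),ax,_=cv2.fitEllipse(P.astype(np.float32)); print('disc c',round(cx,1),round(cy,1),'axes',np.round(ax,1),s[k])
    return np.array([cx,cy])
def polar(d,c,radii,z=.018,yaw0=0):
    a=np.radians(np.arange(0,360,.5)); g=cv2.cvtColor(d['img'],cv2.COLOR_RGB2GRAY).astype(np.float32)
    out=[]
    for rr in radii:
        P=np.c_[(c[0]+rr*np.cos(a))/1000,(c[1]+rr*np.sin(a))/1000,np.full(len(a),z)]
        uv=proj(d,P).astype(np.float32)
        out.append(cv2.remap(g,uv[None,:,0],uv[None,:,1],cv2.INTER_CUBIC)[0])
    return np.array(out)
E
python3 - <<'E'
from h import *
d=pickle.load(open('t2.pkl','rb'))
c=dialmeas(d,(275,158,323,207))
# amber window on top of the ring: center at z .049
hsv=cv2.cvtColor(d['img'],cv2.COLOR_RGB2HSV); m=np.zeros(hsv.shape[:2],np.uint8)
m[170:195,288:312]=((hsv[...,1]>150)&(hsv[...,2]>80))[170:195,288:312]
v,u=np.nonzero(m); print('window',onz(d,[[u.mean(),v.mean()]],.049)*1000,len(u))
p=polar(d,c,np.arange(30,70,1))
cv2.imwrite('pics/pol.png',cv2.resize(np.clip(p,0,255).astype(np.uint8),(720,400)))
E
```

```text
disc c 591.9 -34.8 axes [112.2 113.4] [279 163  41  41 972]
window [[592.18334396 -35.51355008  49.        ]] 195
```

View pics/pol.png

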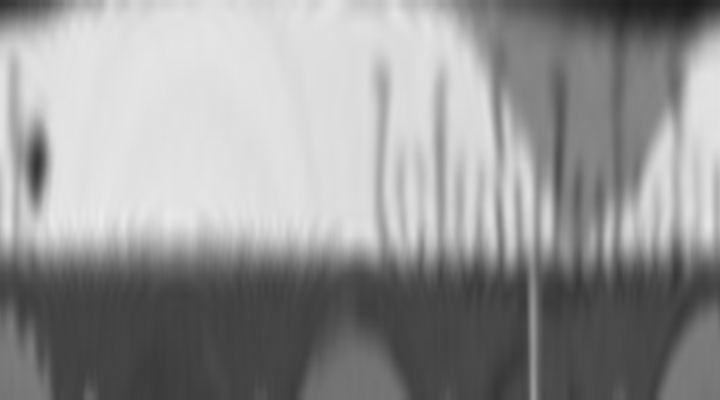

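```bash
cat >> h.py <<'E'
def reading(d,c,show=True,zi=.0175):
    from scipy.signal import find_peaks
    def mins(pr,k,prom):
        q=pr-cv2.blur(np.tile(pr[None],(1,3)).astype(np.float32),(41,1))[0][720:1440]
        q=np.array(q); pk,_=find_peaks(k*q,prominence=prom); o=[]
        for i in pk:
            a,b,e=q[i-1],q[i],q[(i+1)%720]; o.append((i+.5*(a-e)/(a-2*b+e+1e-9))/2)
        return np.array(o)
    L=mins(polar(d,c,np.arange(35,46,1)).mean(0),-1,12)   # long lines
    S=mins(polar(d,c,np.arange(46,52,1)).mean(0),-1,8)
    I=mins(polar(d,c,np.arange(60,76,1),z=zi).mean(0),1,20)
    print('long',L.round(1)); print('all',S.round(1)); print('index',I.round(1))
E
python3 - <<'E'
from h import *
d=pickle.load(open('t2.pkl','rb'))
for c in ([591.9,-34.8],[592.1,-35.6]): reading(d,c)
E
```

```text
long [  6.7  19.4 150.2 190.9 220.  249.  279.7 308.6 338.5]
all [  8.1  18.1 156.6 189.6 200.5 210.2 220.2 230.  240.  249.4 258.7 268.8
 278.9 288.9 299.8 309.2 317.9 328.5 338.1 348.4 358.2]
index [ 44.  130.1 224.9 266.6 309.3]
long [  8.   20.5 149.2 189.7 219.  248.4 279.5 309.1 339.3]
all [  9.1  19.1 154.5 188.6 199.5 209.3 219.3 229.1 239.2 248.8 258.5 268.5
 278.7 288.9 299.9 309.5 318.5 329.1 338.9 349.3]
index [ 44.6 130.  224.4 266.4 309.5]
```

```bash
python3 - <<'E'
from h import *
go(.592,-.0353,.12,-72)
E
```

```text
t 12.35 tcp [ 0.576  -0.3385  0.2235] rot [-1.7984e+02 -3.0000e-02 -9.2830e+01] tool-shift mm [-303.6   -0.8  103.4] twist -20.82780000645033
```

Emit:
{"api": "step_arm", "payload": {"commands": [[[-25,0,0],0],[[-30,0,0],0],[[-35,0,0],0],[[-40,0,0],0],[[-40,0,0],0],[[-40,0,0],0],[[-40,0,10],0],[[-30,0,15],0],[[-15,0,20],0],[[-8,0,20],0],[[0,0,20],-7],[[0,0,15],-7],[[0,0,0],-7],[[0,0,0],0],[[0,0,0],0]]}}

```text
time_s: 14.22
tcp_pos: [0.5905, -0.0367, 0.1215]
eef_rot: [180.0, 0.0, -72.1]
contact_force: [-0.2, -0.8, -0.8]
gripper_width: 0.0874
```

```bash
python3 - <<'E'
from h import *
go(.592,-.0353,.0225,-72)
E
```

```text
t 14.225 tcp [ 0.5905 -0.0367  0.1215] rot [179.99   0.   -72.06] tool-shift mm [-0.9 -1.9 99. ] twist -0.05594820442624382
```

Emit:
{"api": "step_arm", "payload": {"commands": [[[-1,-1.8,15],0],[[0,0,15],0],[[0,0,15],0],[[0,0,15],0],[[0,0,15],0],[[0,0,12],0],[[0,0,8],0],[[0,0,4],0],[[0,0,0],0],[[0,0,0],0]]}}

```text
time_s: 15.48
tcp_pos: [0.5924, -0.0354, 0.023]
eef_rot: [-180.0, -0.0, -71.9]
contact_force: [-0.4, 0.4, 0.5]
gripper_width: 0.0872
```

```bash
python3 - <<'E'
from h import *
d=cap('scene')
a=cv2.resize(d['img'][180:310,210:360],None,fx=4,fy=4,interpolation=2)
cv2.imwrite('pics/s4.png',a[...,::-1])
go(.592,-.0353,.0225,-72)
E
```

```text
t 15.525 tcp [ 0.5924 -0.0354  0.0231] rot [-1.7995e+02 -1.0000e-02 -7.1920e+01] tool-shift mm [-0.2  0.4  0.6] twist 0.07631983309534007
```

View pics/s4.png

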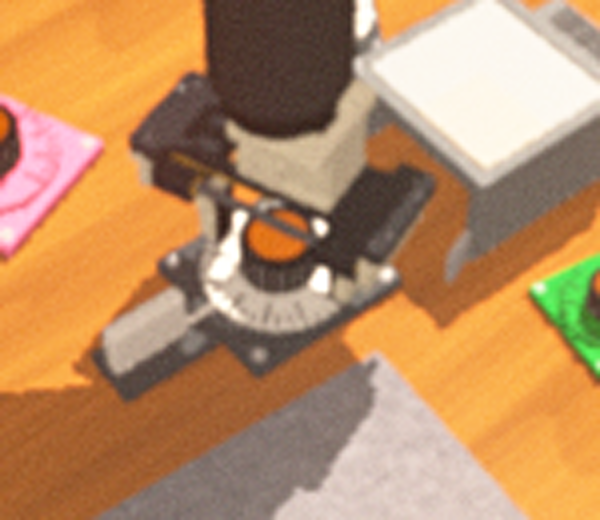

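The ring, at about (275,255) in the crop, sits between the open fingers. Next I'll grip it and turn it 42° clockwise.

Emit:
{"api": "step_arm", "payload": {"commands": [[[0,0,0],0],[[0,0,0],0],[[0,0,0],0],[[0,0,0],0],[[0,0,0],0],[[0,0,0],0],[[0,0,0],0]], "gripper": 1, "grip_force": 15}}

```text
time_s: 16.4
tcp_pos: [0.5911, -0.0358, 0.0225]
eef_rot: [179.9, 0.0, -71.9]
contact_force: [-5.5, -1.2, 4.9]
gripper_width: 0.0556
```

Emit:
{"api": "step_arm", "payload": {"commands": [[[0,0,0],3],[[0,0,0],4],[[0,0,0],4],[[0,0,0],4],[[0,0,0],4],[[0,0,0],4],[[0,0,0],4],[[0,0,0],4],[[0,0,0],4],[[0,0,0],4],[[0,0,0],3.3],[[0,0,0],0],[[0,0,0],0]]}}

```text
time_s: 18.02
tcp_pos: [0.5909, -0.0357, 0.0225]
eef_rot: [179.9, -0.1, -114.3]
contact_force: [-6.0, -0.6, 5.4]
gripper_width: 0.0558
```

Emit:
{"api": "step_arm", "payload": {"commands": [[[0,0,0],0],[[0,0,0],0],[[0,0,0],0],[[0,0,0],0]], "gripper": 0}}

```text
time_s: 18.52
tcp_pos: [0.5923, -0.0354, 0.0225]
eef_rot: [-180.0, 0.0, -114.2]
contact_force: [-1.0, 0.0, 0.3]
gripper_width: 0.0862
```

Emit:
{"api": "step_arm", "payload": {"commands": [[[0,0,-10],0],[[0,0,-20],0],[[0,0,-25],0],[[0,0,-30],0],[[0,0,-35],0],[[0,0,-40],0],[[0,0,-40],0],[[0,0,0],0]]}}

```text
time_s: 19.52
tcp_pos: [0.594, -0.0354, 0.2273]
eef_rot: [-179.6, 0.2, -114.2]
contact_force: [-0.2, 0.5, -0.5]
gripper_width: 0.0875
```

```bash
python3 - <<'E'
from h import *
d=cap('scene'); pickle.dump(d,open('s5.pkl','wb')); d2=cap('top','t5.png')
a=cv2.resize(d['img'][180:310,210:360],None,fx=4,fy=4,interpolation=2)
cv2.imwrite('pics/s5.png',a[...,::-1])
print(r.get_state())
E
```

```text
{'time_s': 19.625, 'joints': array([ 1.54385552e+01,  1.29631921e+01, -1.03613649e+01, -1.52802858e-02,
       -6.65854365e+01, -3.96687605e+01]), 'qd': array([ 0.02200902,  1.34634674, -1.38408781, -0.26901243,  0.24772703,
       -0.12042739]), 'joint_torque': array([ 9.53293667e-03, -4.87587225e+01,  2.97986877e+01,  7.14272439e+00,
       -4.68826212e-02,  2.11410239e-03]), 'tcp_pos': array([ 0.5920226 , -0.03538503,  0.22342298]), 'eef_rot': array([-1.79939675e+02,  6.82557734e-02, -1.14236230e+02]), 'contact_force': array([-0.48314993,  1.0508996 , -0.48804539]), 'moment': array([0.08609703, 0.09467587, 0.0235451 ]), 'gripper_width': 0.08775823348169835}
```

View pics/s5.png

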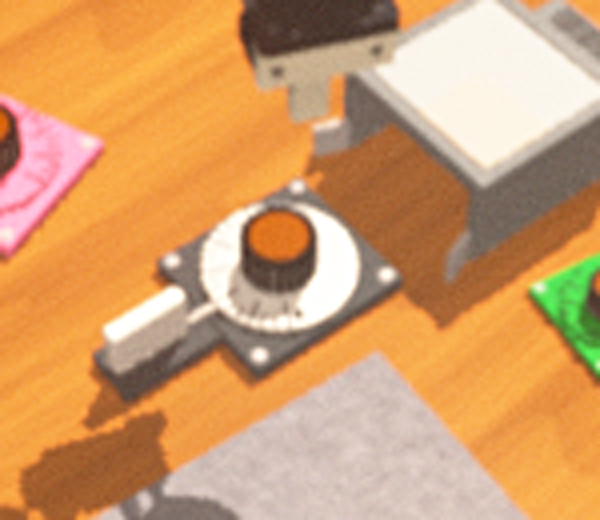

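View pics/t5.png

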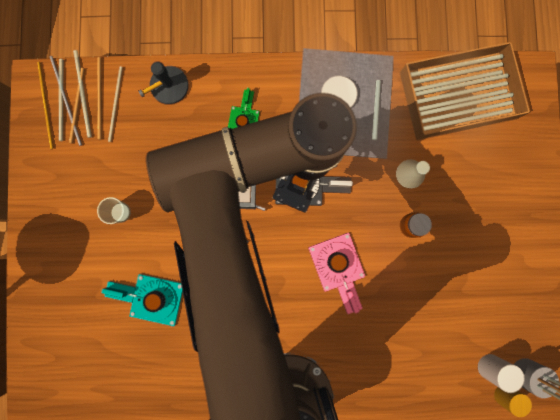

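The scene camera shows the mount free and the dial turned, but the arm hides it from the top camera. I'll move aside at height for an exact reading.

Emit:
{"api": "step_arm", "payload": {"commands": [[[0,0,0],-7],[[0,0,0],-7],[[0,0,0],-7.3],[[30,0,0],0],[[40,0,0],0],[[50,0,0],0],[[50,0,0],0],[[50,0,0],0],[[50,0,0],0],[[30,0,0],0],[[0,0,0],0],[[0,0,0],0]]}}

```text
time_s: 21.12
tcp_pos: [0.5762, -0.3347, 0.2215]
eef_rot: [179.9, 0.0, -93.0]
contact_force: [0.1, -0.6, 0.4]
gripper_width: 0.0879
```

```bash
python3 - <<'E'
from h import *
d=cap('top','t6.png'); pickle.dump(d,open('t6.pkl','wb'))
c=dialmeas(d,(275,158,323,207))
reading(d,c)
p=polar(d,c,np.arange(30,70,1))
cv2.imwrite('pics/pol6.png',cv2.resize(np.clip(p,0,255).astype(np.uint8),(720,400)))
im=d['img'][150:215,260:350]; cv2.imwrite('pics/dial6.png',cv2.resize(im,None,fx=8,fy=8,interpolation=2)[...,::-1])
E
```

```text
disc c 592.7 -34.8 axes [112.5 112.7] [279 163  41  40 961]
long [147.7 177.8 207.6 237.  267.2 296.2 324.5 337.7]
all [147.1 157.8 168.2 177.  187.3 196.9 207.3 217.7 227.  236.8 247.3 257.1
 266.8 277.7 286.2 296.2 305.7 316.2 324.7 336.4]
index [ 44.9 129.1 224.8 266.3 309.2]
```

View pics/pol6.png

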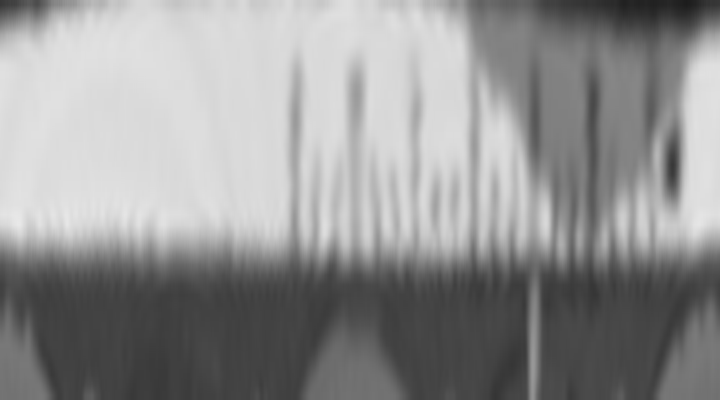

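View pics/dial6.png

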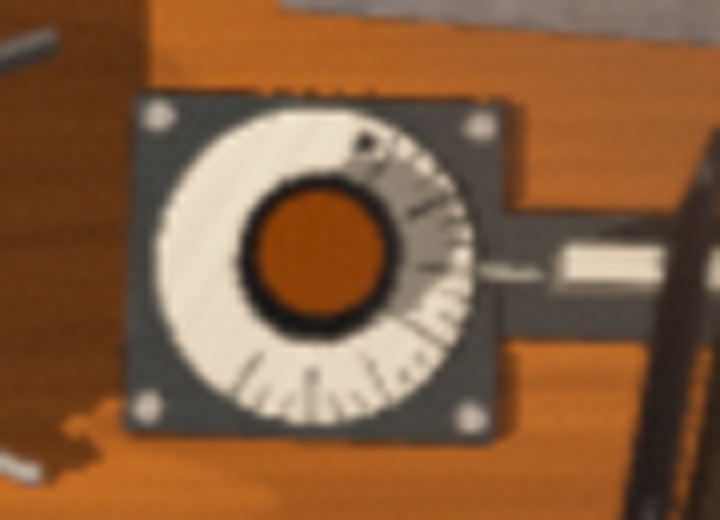

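The 60° line lies at 266.9° and the index line at 266.4°, so the scale reads about 60.4°. The start reading less the measured turn gives 60.3°, which agrees. The position is good, so I'm returning to the release pose on the handle.

Emit:
{"api": "step_arm", "payload": {"commands": [[[-25,0,0],0],[[-35,0,0],0],[[-35,0,0],0],[[-35,0,0],0],[[-30,0,0],0],[[-15,0,20],0],[[0,0,25],0],[[0,0,25],0],[[0,0,25],0],[[0,0,15],0],[[0,0,0],0],[[0,0,0],0]]}}

```text
time_s: 22.68
tcp_pos: [0.5864, -0.1601, 0.1136]
eef_rot: [-179.9, -0.0, -92.9]
contact_force: [-0.0, -0.4, -0.0]
gripper_width: 0.088
```

```bash
python3 - <<'E'
from h import *
go(.5844,-.1598,.0215,-92.9)
d=pickle.load(open('t6.pkl','rb'))
# screws -> mount yaw/centre
g=cv2.cvtColor(d['img'],cv2.COLOR_RGB2GRAY).astype(float); Q=[]
for cx,cy in((158,116),(480,127),(470,418),(148,408)):
    u0,v0=260+cx/8,150+cy/8; u,v=np.meshgrid(np.arange(int(u0)-3,int(u0)+4),np.arange(int(v0)-3,int(v0)+4)); 
    w=np.clip(g[v,u]-110,0,None)*((u-u0)**2+(v-v0)**2<7); Q.append([(w*u).sum()/w.sum(),(w*v).sum()/w.sum()])
P=onz(d,Q,.0125)[:,:2]*1000; print(P.round(1),P.mean(0)); 
for a,b in((0,3),(1,2)): v=P[a]-P[b]; print('x-yaw',np.degrees(np.arctan2(v[1],v[0])))
for a,b in((0,1),(3,2)): v=P[a]-P[b]; print('y-yaw',np.degrees(np.arctan2(-v[0],v[1])))
E
```

```text
t 22.675 tcp [ 0.5864 -0.1601  0.1136] rot [-1.7992e+02 -1.0000e-02 -9.2900e+01] tool-shift mm [-0.3  2.1 92.1] twist 0.004689786296808052
[[646.4  18.1]
 [640.9 -94.4]
 [538.5 -88.8]
 [544.5  23.6]] [592.58350913 -35.39574644]
x-yaw -3.0934329395629034
x-yaw -3.152971428615441
y-yaw -2.7802033864624227
y-yaw -3.0473445210658374
```

Emit:
{"api": "step_arm", "payload": {"commands": [[[0,0.5,15],0],[[0,0,20],0],[[0,0,20],0],[[0,0,20],0],[[0,0,12],0],[[0,0,5],0],[[0,0,0],0],[[0,0,0],0]]}}

```text
time_s: 23.68
tcp_pos: [0.5857, -0.1603, 0.0212]
eef_rot: [-179.9, 0.0, -92.9]
contact_force: [-0.2, 0.4, -0.3]
gripper_width: 0.0876
```

Emit:
{"api": "step_arm", "payload": {"commands": [[[0,0,0],0],[[0,0,0],0],[[0,0,0],0],[[0,0,0],0],[[0,0,0],0],[[0,0,0],0],[[0,0,0],0],[[0,0,0],0],[[0,0,0],0],[[0,0,0],0],[[0,0,0],0],[[0,0,0],0]], "gripper": 1, "grip_force": 25}}

```text
time_s: 25.18
tcp_pos: [0.585, -0.1603, 0.0205]
eef_rot: [180.0, -0.0, -92.9]
contact_force: [-1.5, -0.2, 0.1]
gripper_width: 0.0142
```

```bash
python3 - <<'E'
from h import *
go(.5927,.0137,.0215,-92.9)
E
```

```text
t 25.175 tcp [ 0.585  -0.1603  0.0205] rot [179.98  -0.   -92.93] tool-shift mm [-174.1    1.2   -1. ] twist -0.028619635521749842
```

Emit:
{"api": "step_arm", "payload": {"commands": [[[-3,0,0],0],[[-5,0.4,0],0],[[-6,0.4,0],0],[[-6,0.4,0],0],[[-6,0,0],0],[[-6,0,0],0],[[-6,0,0],0],[[-6,0,0],0],[[-6,0,0],0],[[-6,0,0],0],[[-6,0,0],0]]}}

```text
time_s: 26.55
tcp_pos: [0.5871, -0.0979, 0.0205]
eef_rot: [180.0, 0.0, -92.9]
contact_force: [0.6, -5.0, -1.8]
gripper_width: 0.0139
```

Emit:
{"api": "step_arm", "payload": {"commands": [[[-6,0,0],0],[[-6,0,0],0],[[-6,0,0],0],[[-6,0,0],0],[[-6,0,0],0],[[-6,0,0],0]]}}

```text
time_s: 27.3
tcp_pos: [0.5889, -0.062, 0.0205]
eef_rot: [180.0, 0.0, -92.9]
contact_force: [-0.2, -3.9, -1.4]
gripper_width: 0.014
```

Emit:
{"api": "step_arm", "payload": {"commands": [[[-6,0,0],0],[[-6,0,0],0],[[-6,0,0],0],[[-6,0,0],0],[[-6,0,0],0],[[-6,0,0],0],[[-6,0,0],0],[[-6,0,0],0],[[-6,0,0],0],[[-6,0,0],0],[[-6,0,0],0],[[-6,0,0],0],[[-3,0,0],0]]}}

```text
time_s: 28.92
tcp_pos: [0.5928, 0.013, 0.0206]
eef_rot: [180.0, 0.0, -92.9]
contact_force: [-0.0, -2.9, -2.0]
gripper_width: 0.0138
```

Emit:
{"api": "step_arm", "payload": {"commands": [[[-2,0,0],0],[[-2,0,0],0],[[-2,0,0],0],[[-2,0,0],0]]}}

```text
time_s: 29.42
tcp_pos: [0.5932, 0.0206, 0.0205]
eef_rot: [180.0, -0.0, -92.9]
contact_force: [-0.1, -2.4, -2.2]
gripper_width: 0.0142
```

Emit:
{"api": "step_arm", "payload": {"commands": [[[-1,0,0],0],[[-1,0,0],0],[[-1,0,0],0]]}}

```text
time_s: 29.8
tcp_pos: [0.5934, 0.0236, 0.0205]
eef_rot: [180.0, -0.0, -92.9]
contact_force: [-0.3, -3.7, -2.5]
gripper_width: 0.0142
```

Emit:
{"api": "step_arm", "payload": {"commands": [[[-1,0,0],0],[[-1,0,0],0],[[-1,0,0],0]]}}

```text
time_s: 30.18
tcp_pos: [0.5935, 0.0266, 0.0206]
eef_rot: [-180.0, 0.0, -92.9]
contact_force: [0.1, -4.2, -2.8]
gripper_width: 0.0137
```

Emit:
{"api": "step_arm", "payload": {"commands": [[[-1,0,0],0],[[-1,0,0],0]]}}

```text
time_s: 30.42
tcp_pos: [0.5934, 0.0277, 0.0206]
eef_rot: [180.0, -0.1, -92.9]
contact_force: [0.7, -11.3, -1.0]
gripper_width: 0.0139
```

Emit:
{"api": "step_arm", "payload": {"commands": [[[-1,0,0],0],[[-1,0,0],0]]}}

```text
time_s: 30.68
tcp_pos: [0.5934, 0.0278, 0.0209]
eef_rot: [179.9, -0.2, -92.9]
contact_force: [2.6, -21.5, 1.2]
gripper_width: 0.0141
```

The force stepped up to 21 N at y = 0.0277, within a millimetre of the 0.0275 I predicted for fully home. Releasing and lifting.

Emit:
{"api": "step_arm", "payload": {"commands": [[[0,0,0],0],[[0,0,0],0],[[0,0,0],0],[[0,0,0],0],[[0,0,0],0],[[0,0,0],0],[[0,0,0],0],[[0,0,0],0]], "gripper": 0}}

```text
time_s: 31.68
tcp_pos: [0.5938, 0.0305, 0.0206]
eef_rot: [-180.0, 0.0, -92.9]
contact_force: [-0.4, -1.4, -0.2]
gripper_width: 0.0858
```

Emit:
{"api": "step_arm", "payload": {"commands": [[[0,0,-10],0],[[0,0,-20],0],[[0,0,-30],0],[[0,0,-35],0],[[0,0,-35],0],[[0,0,-35],0],[[0,0,-30],0],[[20,0,-10],0],[[40,0,0],0],[[50,0,0],0],[[50,0,0],0],[[50,0,0],0],[[40,0,0],0],[[20,0,0],0],[[0,0,0],0],[[0,0,0],0]]}}

```text
time_s: 33.67
tcp_pos: [0.5798, -0.2387, 0.2254]
eef_rot: [180.0, 0.0, -92.9]
contact_force: [0.4, 0.2, 0.7]
gripper_width: 0.0872
```

```bash
python3 - <<'E'
from h import *
d=cap('top','t7.png'); s=cap('scene','s7.png'); pickle.dump(d,open('t7.pkl','wb'))
im=d['img'][135:235,170:310]; cv2.imwrite('pics/t7c.png',cv2.resize(im,None,fx=5,fy=5,interpolation=2)[...,::-1])
im=d['img'].astype(int)
print('handle',rect(d,(im.min(2)>150),0.054,(255,165,290,200)))
g=cv2.cvtColor(d['img'],cv2.COLOR_RGB2HSV)
C=cloud(d)
for o in('flask',(395,155,435,190)),('jar',(400,205,440,245)),('beaker',(90,190,135,230)):
    u0,v0,u1,v1=o[1]; Q=C[v0:v1,u0:u1].reshape(-1,3); Q=Q[(Q[:,2]>0.02)&(Q[:,2]<.2)]; print(o[0],Q.min(0),Q.max(0))
E
```

```text
handle (array([264, 179,  19,   4,  73], dtype=int32), ((594.822265625, 36.485260009765625), (48.587772369384766, 8.152832984924316), 89.07334899902344), [[590.4000244140625, 12.300000190734863], [598.5, 12.100000381469727], [599.2999877929688, 60.70000076293945], [591.0999755859375, 60.79999923706055]])
flask [ 0.58017932 -0.36640715  0.0200675 ] [ 0.59532892 -0.31613095  0.02914988]
jar [ 0.43603135 -0.37854948  0.02077133] [ 0.49997727 -0.31291847  0.09433631]
beaker [0.48515259 0.43144742 0.02005112] [0.55435181 0.50503848 0.09236188]
```

View pics/t7c.png

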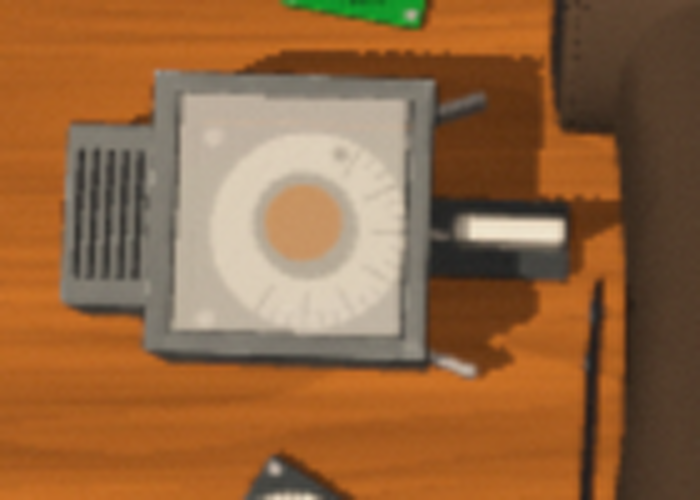

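View pics/s7.png

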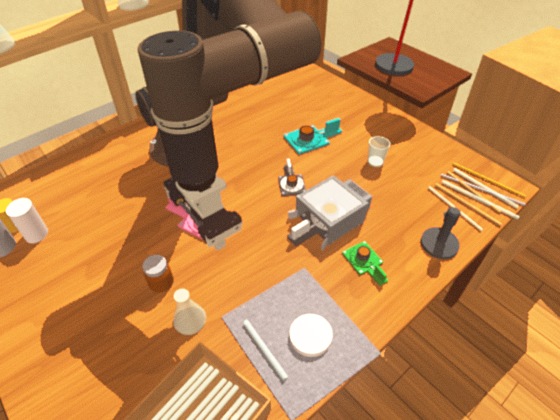

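```bash
python3 - <<'E'
from h import *
for f,roi in(('top0.pkl',(222,166,252,196)),('t7.pkl',(218,166,244,194))):
    d=pickle.load(open(f,'rb')); h=cv2.cvtColor(d['img'],cv2.COLOR_RGB2HSV); x0,y0,x1,y1=roi
    m=np.zeros(h.shape[:2],np.uint8); m[y0:y1,x0:x1]=(h[...,1]>80)[y0:y1,x0:x1]
    n,l,s,c=cv2.connectedComponentsWithStats(m); k=1+np.argmax(s[1:,4]); print(f,s[k],onz(d,[c[k]],.049)*1000)
    C=cloud(d); R=rect(d,(C[...,2]>0.074)&(d['z_map']>0),0.084,(180,130,265,220)); print(R[1])
    reading(d,(onz(d,[c[k]],.049)*1000)[0,:2]) if f[0:2]=='t7' else 0
E
```

```text
top0.pkl [228 172  16  16 196] [[599.83604379 137.8666537   49.        ]]
((600.4256591796875, 156.34982299804688), (149.71603393554688, 150.9739532470703), 87.14013671875)
t7.pkl [223 172  15  15 188] [[601.58301422 152.80275265  49.        ]]
((600.3336791992188, 156.3376922607422), (149.55191040039062, 151.30447387695312), 87.26628875732422)
long [267.  296.7]
all [146.9 207.1 236.3 246.5 267.2 277.  296.4 306.4 325.8 337. ]
index [220.1 266.5]
```

```bash
python3 - <<'E'
from h import *
print(close_job())
E
```

```text
the job is handed in; nothing more can be done
None
```

The job is done and handed in at about 34 s. I drew the mount out about 173 mm by its handle and let go. I then turned the ring about 42° clockwise, took the handle again and slid the mount back in until it met the back wall.

**Last checks:**
- **Dial:** it read about 60.3–60.5° before the mount went back, and about 60.5° through the glass roof afterwards.
- **Fully home:** the push force rose to 21 N at y = 27.7 mm, against 27.5 mm predicted. The ring centre measured 1.5 mm in both x and y from my estimate of the viewer's origin, which is within camera accuracy.
- **Released:** the gripper is open, raised and clear of everything.
- **Glassware:** the jar and beaker measure the same as at the start. In the final top view the arm hid most of the flask, so I judged that one from the scene view, where it hasn't moved.

**Close call:** after releasing the handle the first time, I retreated too low and the fingertips passed at about flask-top height (122 mm against 120 mm). I saw no contact force above about 1 N, and before-and-after pictures show the flask in the same place.

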